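Serve the last steamed corn cob with the tongs

ROBOT

A 6-joint arm with a two-finger parallel gripper is mounted at the origin on a cart in front of the work surface, level with it; the furniture and walls round the work are solid. World frame = base frame: x ahead of the robot, y to its left, z up, the work surface at z = 0. Lengths are in mm, angles in degrees, forces in N, time in s.
With the tool pointing down it reaches from about 350 to 850 mm from the base axis. Payload 8.1 kg.
Tool frame: the origin (TCP) lies at the very end of the fingers, on their centre line; the grasp point (between the pads) lies 19 mm behind it; z points along the fingers, y is the line along which they close (so a half turn about z gives the same grasp; the last joint's range is limited). The gripper opens to 85 mm and grips with 20 to 120 N. Pads are 22 mm wide; open, the fingers measure 114 mm over their backs; the gripper's body (76 mm by 85 mm) begins 54 mm behind the grasp point. The pads swing forward as they close: fully open they stand 13 mm farther back than shut.
Start: joints at [-78.117, 7.471, 85.268, -0, 87.261, -4.893], TCP at [173.201, -574.462, 231.292] pointing down, gripper open.
Joint ranges: [-169.43, 169.43], [-51.17, 129.36], [1.28, 143.12], [-76.62, 256.62], [0, 156.53], [-152.29, 152.29]. Speed limits (degrees/s): [136.94, 136.94, 159.86, 180, 180, 180].

INTERFACE

Orientations are given as [roll, pitch, yaw] about the fixed x, y, z axes, in that order (R = Rz(yaw) Ry(pitch) Rx(roll)).
In Python, from bench import * gives the robot as it stands.
- The arm moves only by the tool play_rows, never from a script. Its argument "increments" is a list of rows, each a list of 3 entries, a list of its own where there are three numbers: the gripper's target within -1 to 1 (fully open at 1, half-way at 0, shut at -1), then the shift along the tool's x, y, z in mm, then the turn about the tool's z in rad. A call has 1 to 12 rows; each row shifts and turns the commanded pose from where the row before left it, along the tool's axes as they then stand; what a row does not reach is not made up. A row lasts 1/12 s, in which the tool goes at most 41.7 mm and 7.16 degrees, less where a joint would pass 70% of its speed; a pose out of reach is approached as far as the arm can. A call is refused whole if a number of a shift passes 41.7 or a number of a turn 0.125, either way. A call with a gripper value outside its range is refused whole. The fingers move at their own pace and stop on an object; "force" is the grip in N (left out, the last holds). Time passes only in rows, so rows that do not move let the fingers close. It gives the time, the measured TCP pose, the force, the opening and the grip force at its end, in the units of the state.
- sense(): the state, without advancing time (a new reading comes with each control period).
- snapshot(name): name is "side" or "top" or "wrist"; returns a dict with "color" (480x640x3 uint8, red, green, blue), "intrinsics" (3x3 intrinsics, pixels), "world_from_camera" (4x4, takes a point from camera to world coordinates). Camera axes: x right, y down, z forward; pixel columns grow to the right and rows downward; lengths in mm; the calibration is good to about 2 mm. A picture is of the moment at which its call begins. There is no depth.
- hand_in(): hands the job in; it is judged then, once.
Trained networks look in a picture, given as the dict that the camera call returned (one of the last four; its "shot" number tells which), for a name from the list of things; names that differ only in an ending like _2 or _b are one class to them, and where a whole thing is asked for, a point or a joint stands for the part that bears it (a point fixed in the world has none). Each returns a list of dicts, best first, with "p" (0 to 1); they miss things now and then, are a little off and sometimes report something else, mostly with a low value. They report only what shows in the picture. A call takes as long as a camera call. They do not tell look-alikes from the thing itself.
- find_in(query, picture): "xyz" ([x, y, z] in mm, in the coordinates of the camera as it stood for that picture, good to about 4 mm: the middle of the surface that is visible of it).
- regions_of(query, picture): "mask" (480x640 bool, what is visible of it).
- pinpoint(query, picture): "xyz" ([x, y, z] in mm, in the coordinates of the camera as it stood for that picture, good to about 4 mm: a listed point, or the origin of a listed thing).
The state is a dict: "time": time; "joint_pos": joint angles; "qd": joint speeds; "joint_efforts": joint torques, N m; "tool_pos": TCP position; "tcp_rot": TCP orientation; "ft_force": force on the tool from outside, world axes, zero at the start; "wrist_torque": the same for the moment, N m; "finger_gap": finger opening in mm; "grip_force": force on a finger pad.
Only numpy, scipy, OpenCV 4.12 (cv2) and the standard library are available. Lean on these libraries where they do the work, as an engineer would, in place of code of your own. Each camera call takes 0.05 s, during which the arm holds its last target. There are 200 camera calls.

TASK

The last corn cob in the steaming pan is hot: take the kitchen tongs from their rest, squeeze them shut on the cob to lift it out, and lay it gently, without dropping it, lengthwise in the empty blue corn dish. Then lay the tongs back on their rest as they lay, and let go. Only the tongs may touch the cob, never the gripper's fingers, and the cob that is already served stays where it is.

Things in the scene. Friction and masses are not known exactly. Their poses are not given: they have to be found in the camera images.
- tongs: steel kitchen tongs, 205 mm long, 20 mm high, 0.13 kg, lying level on the rest, arms side by side (they close horizontally). Origin: midway between the black grip sleeves, at the arms' underside. Own -x points along the arms to the jaws (tips at x = -98 mm), +x to the hinge pin at x = +85 mm. The pose is that of the hinge housing and the -y arm; it is the middle line when open
- tongs_grip (a point): where to hold the tongs: midway between the two black sleeves, 9 mm above the body's origin. Flat sleeve faces 20 mm high, 45 mm long in x between raised thumb stops (3 mm), 60 mm apart outside when open, 44 mm (faces parallel) with a cob in the jaws. A spring opens them: 7 N on each sleeve from the start, 9 N at 54 mm, 14 N at 44 mm. Carry them open, pressed to 53 to 55 mm; squeeze with 25 N or a little more to hold a cob
- tongs_jaws (a point): midway between the two black jaw pads, 80 mm from tongs_grip along own -x of the tongs, at the same height. Pads 32 mm long (x), 20 mm high, backs 8 mm outside the pad faces. Gap between the pads: 78 mm open, about 68 mm when the sleeves are pressed to 55 mm, 46 mm on a cob
- tongs_arm (a joint): closing angle of the tongs in rad: 0 open, 0.19 when the jaws are 46 mm apart, 0.42 at the stop; springs back to 0. Jaw gap = 78 mm - 165 mm x angle; width over the sleeves = 60 mm - 85 mm x angle
- cob: yellow corn cob in the pan, 110 mm long, 46 mm thick, slightly tapered in the last 13 mm of each end, 0.12 kg, lying level. Origin at its centre, x along its length
- pan: round steel steaming pan on a cork mat, fixed. Origin at the centre of the mat's underside, z up. Perforated plate, on which the cob lies, at z = 30 mm; inner radius 96 mm; rim at z = 85 mm, 104 mm in radius; two loop handles at +y and -y reach 141 mm from the centre, 78 mm high
- dish: empty shallow corn dish, blue ceramic, fixed, 152 x 84 mm, x along its length. Origin at the centre of its underside; trough floor at z = 6 mm, about 32 mm wide, its long sides slope up to rims at z = 18 mm, 40 mm from the middle. A cob lying in it has its centre at z = 29 mm
- full_dish: the same blue dish, already holding a cob
- served_cob: corn cob like the other, already served in its own dish; to be left there. Origin at its centre, x along its length
- rest: slate-grey ceramic tong rest, fixed, 104 x 104 mm. Origin at the centre of its underside, x along the lying tongs. Base 8 mm thick; two cross ridges at x = -38 mm (jaw side) and +38 mm (hinge side), 12 mm wide, tops at z = 24 mm, carry the tongs' underside; their end stops, 35 mm high, have inner faces at y = +-43 mm (jaw side) and +-35 mm (hinge side)
There are look-alikes about, which are no part of the job. What is shaped like the rest but purple is not meant.

How it is judged:
By the outcome, as a careful person would: the job done as asked, in the order asked, and still so for the second after the job is handed in, with the robot touching nothing.
It also fails if it takes over 70 s, if anything falls off the work surface, if the arm or the gripper's body presses on something with over 40 N, if the wrist force passes 120 N, or if a joint passes its speed limit or range.

## Working session

There is one attempt and no reset: what is moved stays moved. The work goes in short steps, Python scripts to look and compute and a tool call to move; the robot and the scene stay as the last step left them, time stands still between calls to the robot, and variables do not carry over. Pictures are saved under pics/ and viewed, at most 10 in all, crops included, and the job is handed in when it is done.

Besides the shell and the picture viewer there is one more tool, called as a command line: name --argument value ..., lists and objects as JSON in quotes. play_rows: Moves the arm, as the interface text tells. Its arguments: {"type":"object","properties":{"increments":{"type":"array","items":{"type":"array"}},"force":{"type":"number"}},"required":["increments"]}

```bash
mkdir -p pics; ls; cat > h.py <<'E'
from bench import *
import numpy as np, cv2
def w(T,p): T=np.array(T); return (T[:3,:3]@np.array(p)+T[:3,3]).round(1)
def save(s,n): cv2.imwrite(f'pics/{n}.png',s['color'][...,::-1])
def px(s,P):
    T=np.linalg.inv(np.array(s['world_from_camera'])); c=T[:3,:3]@np.array(P,float)+T[:3,3]
    q=np.array(s['intrinsics'])@c; return (q[:2]/q[2]).round(0)
def ray(s,u,v,z):
    T=np.array(s['world_from_camera']); d=T[:3,:3]@np.linalg.inv(np.array(s['intrinsics']))@[u,v,1]
    return (T[:3,3]+d*(z-T[2,3])/d[2]).round(1)
E
python3 - <<'E'
from h import *
st=sense(); print({k:np.round(st[k],2) for k in st})
for n in ['top','side']:
    s=snapshot(n); save(s,n+'1'); print(n,np.array(s['world_from_camera']).round(2).tolist())
    for q in ['tongs','tongs_grip','tongs_jaws','cob','pan','dish','full_dish','served_cob','rest']:
        for r in pinpoint(q,s)[:3]:
            P=w(s['world_from_camera'],r['xyz']); print(n,q,round(r['p'],2),P,px(s,P))
E
```

```text
pics
{'time': np.float64(0.0), 'joint_pos': array([-78.12,   7.51,  85.33,   0.  ,  87.26,  -4.89]), 'qd': array([ 0.12, -0.01,  0.02,  0.  , -0.07, -0.04]), 'joint_efforts': array([ 0.000e+00, -5.694e+01, -5.005e+01, -0.000e+00,  1.000e-02,
       -0.000e+00]), 'tool_pos': array([ 173.09, -573.92,  230.25]), 'tcp_rot': array([-1.799e+02, -1.000e-02,  1.678e+01]), 'ft_force': array([ 0.03, -0.52,  0.92]), 'wrist_torque': array([-0.01,  0.02,  0.02]), 'grip_force': np.float64(0.0), 'finger_gap': np.float64(85.37)}
top [[-0.38, -0.85, 0.37, -123.76], [-0.93, 0.35, -0.15, 414.36], [-0.0, -0.4, -0.92, 1377.9], [0.0, 0.0, 0.0, 1.0]]
top tongs 0.76 [440.8 351.7  22.7] [273. 245.]
top tongs 0.73 [431.7 348.8  -2.7] [276. 250.]
top tongs 0.43 [440.1 346.8  34.4] [274. 244.]
top tongs_grip 0.68 [439.3 347.2  35.4] [274. 244.]
top tongs_jaws 0.55 [364.  345.8  35.5] [283. 264.]
top cob 0.75 [428.3  -8.4  58.6] [376. 206.]
top cob 0.68 [423.  218.8  28.7] [313. 235.]
top pan 0.64 [432.4  -5.2   4.2] [373. 213.]
top dish 0.49 [ 446.7 -295.9   -0.9] [446. 182.]
top full_dish 0.56 [417.3 216.1   3.5] [314. 239.]
top served_cob 0.84 [423.4 215.6  30.1] [314. 235.]
top rest 0.98 [432.4 348.5  -0.6] [276. 250.]
top rest 0.95 [387.8 752.6  -1.5] [159. 308.]
side [[-0.85, -0.37, 0.37, -215.61], [-0.53, 0.59, -0.61, 1257.42], [0.01, -0.72, -0.7, 1269.29], [0.0, 0.0, 0.0, 1.0]]
side tongs 0.65 [440.  349.7  29.1] [288. 286.]
side tongs 0.24 [430.8 -11.1  55.9] [357. 206.]
side tongs_grip 0.73 [440.9 349.   36.3] [288. 284.]
side tongs_jaws 0.79 [361.6 344.9  33.6] [314. 296.]
side cob 0.95 [429.8 -11.8  53.2] [357. 207.]
side pan 0.67 [438.2  -4.4  -2.7] [353. 221.]
side dish 0.62 [ 446.9 -298.7    3.4] [394. 170.]
side full_dish 0.85 [417.7 220.9   2.6] [320. 267.]
side rest 0.96 [ 3.878e+02  7.468e+02 -6.000e-01] [211. 412.]
side rest 0.78 [429.2 346.7   2.6] [292. 294.]
```

View pics/top1.png

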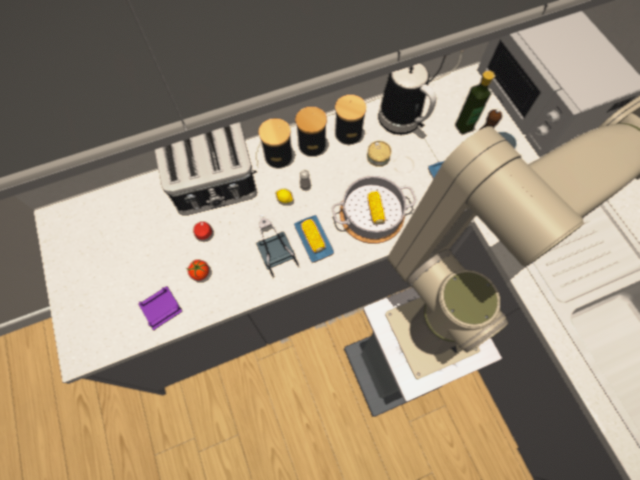

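```bash
python3 - <<'E'
from h import *
a=cv2.imread('pics/top1.png')[180:280,240:480]; b=cv2.imread('pics/side1.png')[140:320,250:440]
a=cv2.resize(a,None,fx=3.3,fy=3.3,interpolation=3)[:, :790]; cv2.imwrite('pics/ca.png',a)
cv2.imwrite('pics/cb.png',cv2.resize(b,None,fx=3.3,fy=3.3,interpolation=3)[:600])
E
```

```text
(no output)
```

View pics/cb.png

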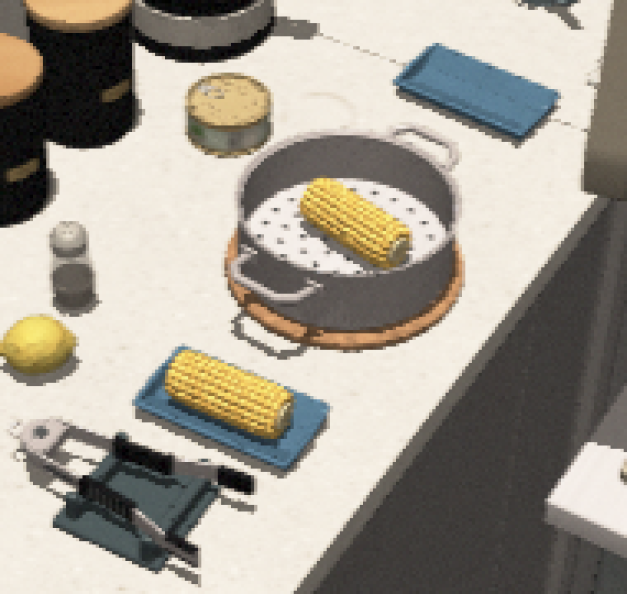

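The picture shows these candidates:
- **Tongs:** on the slate rest at top px (276,250), jaws towards the robot. The purple look-alike rest is at (160,308), so I choose the slate one.
- **Cobs:** the one in the pan is at (376,206). The served cob is in its dish at (314,237).
- **Dish:** the empty blue dish is at (446,182), partly hidden by the arm. In the side crop it is clear, at (475,90).

The level tongs (205 mm) can't fit inside the pan (192 mm across). They will have to be tilted about 23° in the grip, with the hinge end over the rim. I'll go over the dish and pan for close wrist views.

play_rows --increments '[[1,[0,0,-25],0.0977],[1,[0,0,-25],0.0977],[1,[0,0,-25],0.0977],[1,[30,-25,0],0],[1,[30,-25,0],0],[1,[30,-25,0],0],[1,[30,-25,0],0],[1,[30,-25,0],0],[1,[30,-25,0],0],[1,[30,-25,0],0],[1,[30,-25,0],0],[1,[20,-25,0],0]]'

```text
time: 2.0
tool_pos: [435.3, -347.7, 306.3]
tcp_rot: [-180.0, -0.0, 0.0]
ft_force: [0.6, -0.6, -0.3]
finger_gap: 85.3
grip_force: 0.0
```

```bash
cat >> h.py <<'E'
def rep(n,qs,f=pinpoint,k=2):
    s=snapshot(n)
    for q in qs:
        for r in f(q,s)[:k]:
            P=w(s['world_from_camera'],r['xyz']); print(n,q,round(r['p'],2),P,px(s,P))
    return s
def axis(s,q,z,near):
    for r in regions_of(q,s)[:3]:
        v,u=np.nonzero(r['mask'])
        if len(u)<50: continue
        P=np.array([ray(s,a,b,z)[:2] for a,b in zip(u[::5],v[::5])])
        c=P.mean(0)
        rc=cv2.minAreaRect(P.astype(np.float32)); e=np.linalg.eigh(np.cov(P.T))[1][:,1]
        print('axis',q,round(r['p'],2),c.round(1),'pca yaw',np.degrees(np.arctan2(e[1],e[0])).round(1),'rect',np.round(rc[0],1),np.round(rc[1],1),round(rc[2],1))
E
python3 - <<'E'
from h import *
st=sense(); print(st['tool_pos'],st['tcp_rot'])
s=rep('wrist',['dish','cob','pan']); save(s,'w1'); axis(s,'dish',18,0)
s=snapshot('top')
for u,v in [(378,160),(405,125),(350,135),(285,203),(305,185),(467,130)]: print(u,v,ray(s,u,v,0))
E
```

```text
[ 435.33174675 -347.72970058  306.25973633] [-1.79993935e+02 -4.12930746e-02  3.44870339e-02]
wrist dish 0.62 [ 447.4 -300.9   -4. ] [280. 184.]
wrist cob 0.73 [429.1  -7.4  56.6] [  4. 208.]
wrist pan 0.6 [433.5   1.2  -1.9] [ 35. 196.]
axis dish 0.78 [ 451.3 -298.1] pca yaw 176.6 rect [ 447.6 -297.1] [ 85.3 154.6] 86.4
378 160 [ 619.8 -113.5    0. ]
405 125 [ 721.1 -273.     0. ]
350 135 [758.  -63.8   0. ]
285 203 [583.5 258.7   0. ]
305 185 [623.6 168.6  -0. ]
467 130 [ 612.9 -476.7    0. ]
```

View pics/w1.png

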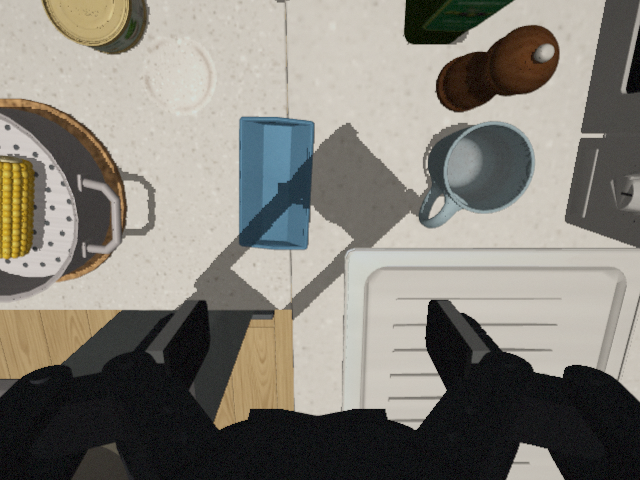

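The wrist view shows the empty dish at px (278,183). The cob in the pan is at the left edge (15,210), and the can at (95,15) stands beyond the pan. The dish measures about 85 x 155 mm with yaw −3.5°, as expected.

play_rows --increments '[[1,[-6,-37,0],0],[1,[-6,-37,0],0],[1,[-6,-37,0],0],[1,[-6,-37,0],0],[1,[-6,-37,0],0],[1,[-6,-37,0],0],[1,[-6,-37,0],0],[1,[-6,-37,0],0],[1,[-6,-37,0],0],[1,[0,0,0],0]]'

```text
time: 3.13
tool_pos: [378.5, -12.4, 306.9]
tcp_rot: [-179.9, -0.1, 0.2]
ft_force: [0.3, -0.1, 0.2]
finger_gap: 85.4
grip_force: 0.0
```

```bash
python3 - <<'E'
from h import *
print(sense()['tool_pos'])
s=rep('wrist',['cob','pan','full_dish','served_cob']); save(s,'w2'); axis(s,'cob',60,0); axis(s,'pan',85,0)
E
```

```text
[378.49263814 -12.40930187 306.8889536 ]
wrist cob 0.97 [426.7  -5.8  54. ] [312. 157.]
wrist full_dish 0.66 [425.8 218.9  -2.7] [126. 154.]
wrist served_cob 0.65 [426.1 220.8  29.4] [109. 156.]
axis cob 0.81 [430.9  -8.6] pca yaw 167.1 rect [428.8  -8.4] [ 44.6 109.6] 76.3
axis pan 0.95 [ 4.407e+02 -3.000e-01] pca yaw 83.0 rect [434.2  -1.7] [206.  240.7] 31.7
```

play_rows --increments '[[1,[2,-35,0],0],[1,[2,-35,0],0],[1,[2,-35,0],0],[1,[2,-35,0],0],[1,[2,-35,0],0],[1,[2,-35,0],0],[1,[2,-35,0],0],[1,[2,-35,0],0],[1,[2,-35,0],0],[1,[2,-35,0],0],[1,[0,0,0],0]]'

```text
time: 4.4
tool_pos: [399.6, 337.2, 304.5]
tcp_rot: [-180.0, 0.1, 0.1]
ft_force: [-0.4, 0.3, -0.4]
finger_gap: 85.5
grip_force: 0.0
```

```bash
python3 - <<'E'
from h import *
print(sense()['tool_pos'],sense()['tcp_rot'])
s=rep('wrist',['tongs','tongs_grip','tongs_jaws','rest'],k=1); save(s,'w3'); axis(s,'rest',10,0);axis(s,'tongs',44,0)
E
```

```text
[399.61784687 337.19629415 304.52694121] [-1.79967095e+02  1.47563174e-01  6.42435575e-02]
wrist rest 0.81 [433.4 350.6  -0.6] [307. 166.]
axis rest 0.97 [382.5 705.7] pca yaw 175.6 rect [388.4 697.1] [ 44.3 113. ] 76.5
axis rest 0.68 [433.5 347.7] pca yaw -153.8 rect [433.2 348.8] [103.  104.9] 1.9
axis tongs 0.55 [468.6 351.2] pca yaw -178.7 rect [450.9 349.1] [205.4  94.3] 2.2
```

View pics/w3.png

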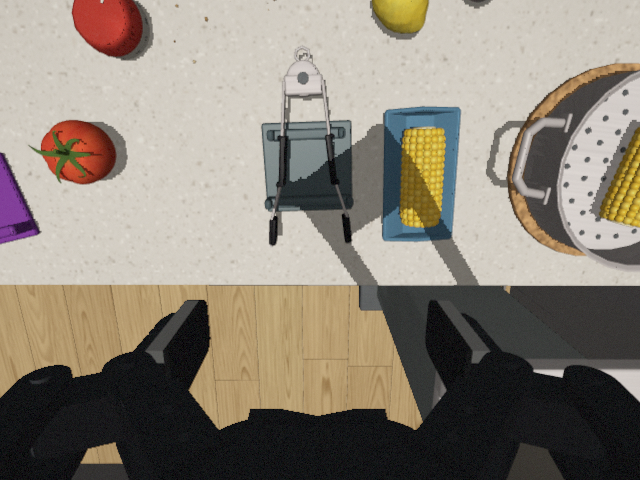

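View pics/w2.png

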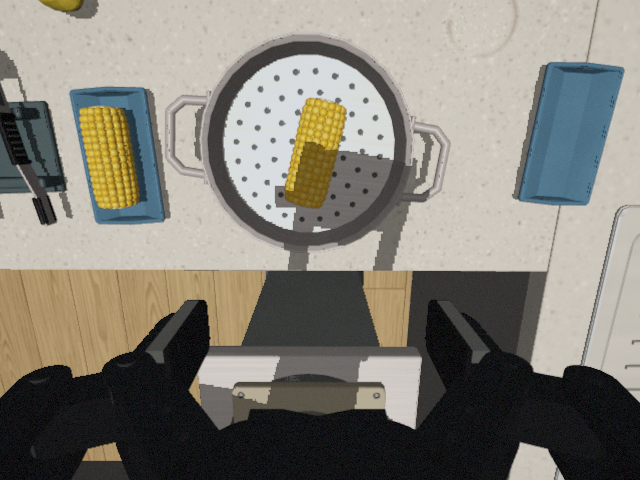

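The pan view shows the cob from (325,103) to (303,205), so its yaw is about −13.7°, centre about (428.5,−9). In the tongs view the sleeves are at (281,160) and (333,160), the hinge pin is at (302,77), and the jaw tips are at row 244.

```bash
python3 - <<'E'
from h import *
s=rep('wrist',['tongs_grip','tongs_jaws','tongs'],k=2)
for n,u,v,z in [('hinge',302,77,44),('end',303,47,34),('tipL',273,244,34),('tipR',348,241,34),('slL0',283,137,44),('slL1',279,183,44),('slR0',331,137,44),('slR1',334,182,44),('rg1',305,131,24),('rg2',308,204,24)]: print(n,ray(s,u,v,z))
print(np.array(s['world_from_camera']).round(2).tolist())
E
```

```text
hinge [526.9 348.   44. ]
end [556.5 346.9  34. ]
tipL [346.7 385.2  34. ]
tipR [350.1 296.8  34. ]
slL0 [468.2 369.   44. ]
slL1 [419.6 374.8  44. ]
slR0 [468. 318.  44.]
slR1 [420.5 314.4  44. ]
rg1 [474.4 346.2  24. ]
rg2 [392.5 343.7  24. ]
[[-0.0, -0.96, -0.28, 470.26], [-1.0, 0.0, 0.0, 332.81], [0.0, 0.28, -0.96, 448.35], [0.0, 0.0, 0.0, 1.0]]
```

play_rows --increments '[[1,[0,0,0],-0.035],[1,[20,-4,0],0],[1,[20,-4,0],0],[1,[0,0,36],0],[1,[0,0,36],0],[1,[0,0,36],0],[1,[0,0,36],0],[1,[0,0,36],0],[1,[0,0,36],0],[1,[0,0,30],0],[1,[0,0,0],0]]'

```text
time: 5.87
tool_pos: [434.6, 339.6, 53.1]
tcp_rot: [179.7, 0.6, 2.0]
ft_force: [-0.3, -0.3, -1.2]
finger_gap: 85.1
grip_force: 0.0
```

```bash
python3 - <<'E'
from h import *
print(sense()['tool_pos'],sense()['tcp_rot'])
s=rep('wrist',['tongs_grip','tongs_jaws','tongs'],k=2);save(s,'w4')
s=rep('side',['tongs_grip','tongs_jaws','tongs'],k=1)
E
```

```text
[434.57304852 339.64501264  53.06979043] [179.66051363   0.57102619   1.96897756]
wrist tongs 0.45 [423.3 220.8  28.1] [553. 311.]
side tongs_grip 0.89 [440.5 349.2  38.7] [288. 284.]
side tongs_jaws 0.83 [360.3 345.4  35. ] [314. 296.]
side tongs 0.56 [440.8 348.6  27.8] [288. 286.]
```

View pics/w4.png

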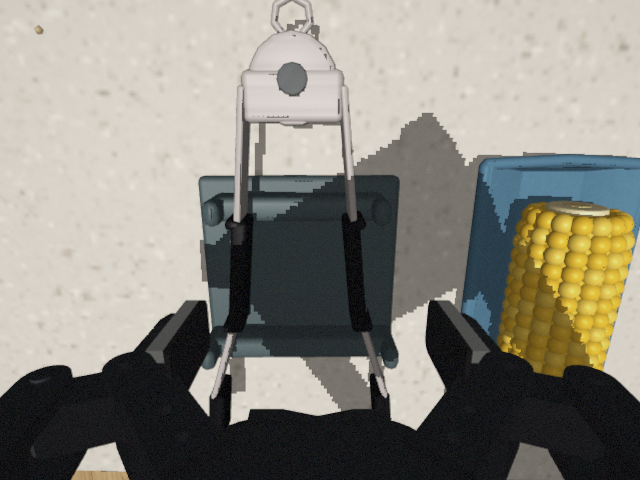

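The wrist view shows the tongs' centre line at about column 296, against 317 for the finger midline, so the tongs lie about 9 mm further to +y. I'll correct for that, then go down.

play_rows --increments '[[1,[3.5,-8.5,0],0],[1,[0,0,10],0],[1,[0,0,10],0],[1,[0,0,10],0],[1,[0,0,9],0],[1,[0,0,0],0],[1,[0,0,0],0]]'

```text
time: 6.85
tool_pos: [441.3, 350.7, 19.7]
tcp_rot: [179.9, 0.1, 2.0]
ft_force: [-1.3, 0.7, 0.3]
finger_gap: 85.2
grip_force: 0.0
```

```bash
python3 - <<'E'
from h import *
print(sense()['tool_pos'],sense()['tcp_rot'],sense()['ft_force'])
E
```

```text
[441.2767076  350.65597346  19.68381288] [1.79907769e+02 1.49691207e-01 1.98137078e+00] [-1.26712795  0.66397362  0.33012657]
```

play_rows --increments '[[1,[-3,2,3],0],[1,[0,0,3],0],[1,[0,0,0],0],[1,[0,0,0],0]]'

```text
time: 7.18
tool_pos: [439.5, 349.3, 15.4]
tcp_rot: [-180.0, -0.0, 2.0]
ft_force: [-0.2, -0.1, -0.5]
finger_gap: 85.2
grip_force: 0.0
```

```bash
python3 - <<'E'
from h import *
print(sense()['tool_pos'],sense()['tcp_rot'],sense()['ft_force'])
s=snapshot('side'); save(s,'s5')
c=s['color'][235:335,240:360,::-1]; cv2.imwrite('pics/s5c.png',cv2.resize(c,None,fx=6,fy=6,interpolation=3))
E
```

```text
[439.46598627 349.33588478  15.40548912] [-1.79994358e+02 -9.50794594e-03  1.98456041e+00] [-0.18964451 -0.09035452 -0.50937442]
```

View pics/s5c.png

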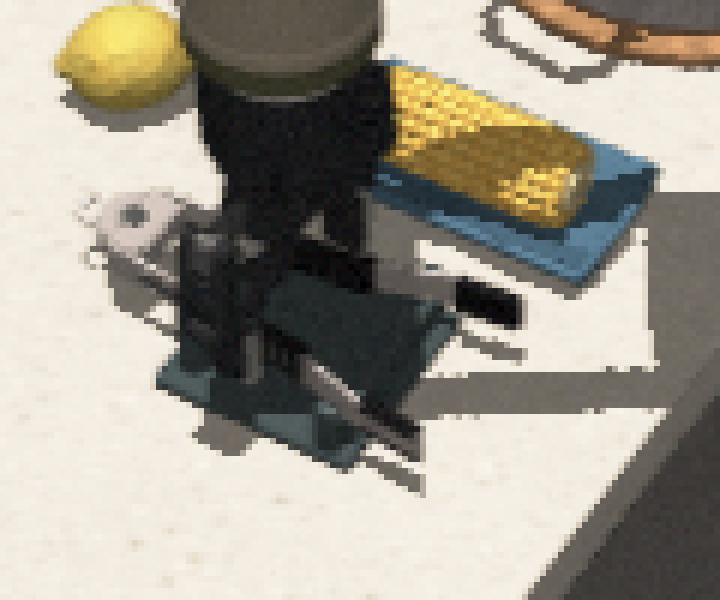

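The crop shows the fingers astride both sleeves, near finger at (225,310), clear of the ridges and stops. I'll close to about 54 mm.

play_rows --increments '[[0.5,[0,0,0],0],[0.4,[0,0,0],0],[0.35,[0,0,0],0],[0.3,[0,0,0],0],[0.27,[0,0,0],0],[0.27,[0,0,0],0],[0.27,[0,0,0],0],[0.27,[0,0,0],0]]' --force 30

```text
time: 7.9
tool_pos: [440.2, 350.1, 16.9]
tcp_rot: [-179.9, -0.1, 2.0]
ft_force: [-2.5, -0.8, 8.5]
finger_gap: 54.6
grip_force: 10.6
```

play_rows --increments '[[0.27,[0,0,-3],0],[0.27,[0,0,-6],0],[0.27,[0,0,-12],0],[0.27,[0,0,-15],0],[0.27,[0,0,-15],0],[0.27,[0,0,-20],0],[0.27,[0,0,-20],0],[0.27,[0,0,-20],0],[0.27,[0,0,-15],0],[0.27,[0,0,0],0]]'

```text
time: 8.73
tool_pos: [441.6, 350.8, 146.5]
tcp_rot: [-179.8, -0.4, 2.0]
ft_force: [-0.2, -0.6, -0.8]
finger_gap: 54.3
grip_force: 8.7
```

```bash
python3 - <<'E'
from h import *
print(sense()['tool_pos'],sense()['tcp_rot'],sense()['ft_force'],sense()['finger_gap'])
s=rep('side',['tongs_grip','tongs_jaws','tongs'],k=1)
s=rep('top',['tongs_grip','tongs_jaws','tongs'],k=1)
E
```

```text
[441.60957862 350.78430544 146.45849366] [-179.78556786   -0.35078284    1.98534735] [-0.17591557 -0.60585847 -0.82213293] 54.33693550176671
side tongs_grip 0.75 [444.2 358.4 164.7] [283. 252.]
side tongs_jaws 0.76 [362.8 352.  164.4] [312. 263.]
side tongs 0.78 [439.8 355.5 153.7] [286. 255.]
top tongs_grip 0.7 [439.2 350.6 157. ] [269. 229.]
top tongs_jaws 0.63 [361.4 353.5 160.2] [277. 251.]
top tongs 0.45 [440.9 349.8 149.6] [269. 229.]
```

play_rows --increments '[[0.27,[2,15,0],0],[0.27,[4,28,0],0],[0.27,[5,37,0],0],[0.27,[5,37,0],0],[0.27,[5,37,0],0],[0.27,[5,37,0],0],[0.27,[5,37,0],0],[0.27,[5,37,0],0],[0.27,[5,37,0],0],[0.27,[5,37,0],0],[0.27,[5,37,0],0],[0.27,[5,37,0],0]]'

```text
time: 10.13
tool_pos: [509.4, -63.3, 140.9]
tcp_rot: [-180.0, 0.0, 2.0]
ft_force: [1.1, -0.1, -1.1]
finger_gap: 54.0
grip_force: 8.7
```

play_rows --increments '[[0.27,[4,37,0],0],[0.27,[4,30,0],0],[0.27,[1,15,0],0],[0.27,[0,0,0],-0.06],[0.27,[0,0,0],-0.11],[0.27,[0,0,0],-0.11],[0.27,[0,0,0],-0.11],[0.27,[0,0,0],-0.11],[0.27,[0,0,0],-0.11],[0.27,[0,0,0],-0.11],[0.27,[0,0,0],-0.11],[0.27,[0,0,0],-0.11]]'

```text
time: 11.13
tool_pos: [521.2, -143.0, 140.6]
tcp_rot: [-179.9, 0.0, 56.2]
ft_force: [0.5, 0.3, -0.8]
finger_gap: 54.1
grip_force: 8.7
```

play_rows --increments '[[0.27,[0,0,0],-0.11],[0.27,[0,0,0],-0.11],[0.27,[0,0,0],-0.11],[0.27,[0,0,0],-0.11],[0.27,[0,0,0],-0.11],[0.27,[0,0,0],-0.11],[0.27,[0,0,0],-0.11],[0.27,[0,0,0],-0.11],[0.27,[0,0,0],-0.11],[0.27,[0,0,0],-0.06],[0.27,[0,0,0],0],[0.27,[0,0,0],0]]'

```text
time: 12.13
tool_pos: [521.3, -143.0, 140.8]
tcp_rot: [-180.0, -0.0, 115.9]
ft_force: [-0.2, 1.0, -1.2]
finger_gap: 54.3
grip_force: 8.7
```

```bash
python3 - <<'E'
from h import *
print(sense()['tool_pos'],sense()['tcp_rot'],sense()['ft_force'],sense()['finger_gap'])
s=rep('side',['tongs_grip','tongs_jaws','tongs'],k=1); save(s,'s6')
E
```

```text
[ 521.30407528 -142.96631551  140.75582158] [-1.79965402e+02 -3.80203504e-02  1.15878741e+02] [-0.18198331  1.02231718 -1.15500018] 54.34400830335269
side tongs_grip 0.63 [ 520.  -143.5  158.1] [355. 148.]
side tongs_jaws 0.49 [ 549.2 -218.2  160.2] [358. 133.]
side tongs 0.47 [ 520.  -143.   151.7] [354. 149.]
```

View pics/s6.png

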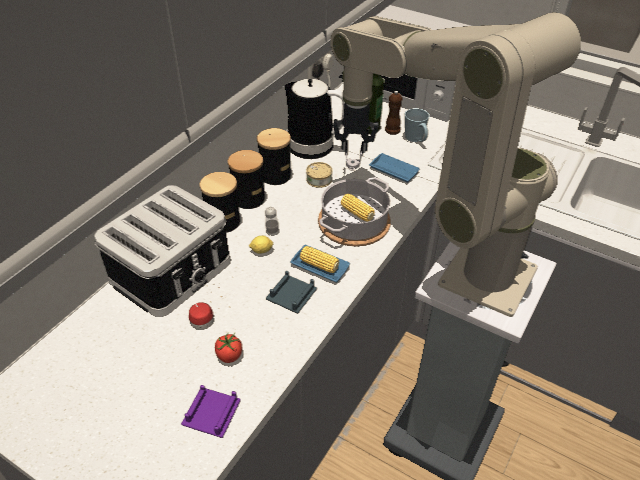

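The picture shows the tongs held level at (353,158), hinge pointing at the pan. Now I'll press the hinge end gently onto the rim to tilt the tongs in the grip.

play_rows --increments '[[0.27,[-5,0,0],-0.05],[0.27,[-5,0,0],-0.05],[0.27,[0,0,15],0],[0.27,[0,0,20],0],[0.27,[0,0,15],0],[0.27,[0,0,5],0],[0.27,[0,0,3],0],[0.27,[0,0,3],0],[0.27,[0,0,3],0],[0.27,[0,0,3],0]]'

```text
time: 13.17
tool_pos: [527.0, -152.3, 75.2]
tcp_rot: [179.9, 0.1, 121.7]
ft_force: [0.6, -0.7, -1.1]
finger_gap: 54.4
grip_force: 8.7
```

```bash
python3 - <<'E'
from h import *
print(sense()['tool_pos'],sense()['tcp_rot'],sense()['ft_force'],sense()['wrist_torque'],sense()['finger_gap'])
s=rep('side',['tongs_grip','tongs_jaws'],k=1)
s=rep('top',['tongs_grip','tongs_jaws'],k=1)
E
```

```text
[ 527.03606074 -152.29637906   75.23703924] [1.79932090e+02 9.05514923e-02 1.21725014e+02] [ 0.59950631 -0.68749774 -1.11600133] [-0.00184565 -0.02419041 -0.0113648 ] 54.43124334927485
side tongs_grip 0.74 [ 521.2 -153.    92.4] [355. 163.]
side tongs_jaws 0.8 [ 566.1 -225.2   95. ] [354. 147.]
top tongs_grip 0.81 [ 522.8 -153.4   89.6] [404. 164.]
```

play_rows --increments '[[0.27,[0,0,3],0],[0.27,[0,0,3],0],[0.27,[0,0,3],0],[0.27,[0,0,3],0],[0.27,[0,0,3],0],[0.27,[0,0,0],0]]'

```text
time: 13.97
tool_pos: [525.6, -151.7, 58.2]
tcp_rot: [-179.9, -0.1, 121.7]
ft_force: [0.8, -0.4, -0.1]
finger_gap: 54.3
grip_force: 8.7
```

```bash
python3 - <<'E'
from h import *
print(sense()['tool_pos'],sense()['tcp_rot'],sense()['ft_force'],sense()['wrist_torque'],sense()['finger_gap'])
s=rep('side',['tongs_grip','tongs_jaws'],k=1)
s=rep('top',['tongs_grip','tongs_jaws'],k=1)
E
```

```text
[ 525.55780626 -151.67670556   58.21941285] [-1.79949982e+02 -7.06484797e-02  1.21734389e+02] [ 0.81308083 -0.39452376 -0.0911976 ] [ 0.06782711 -0.02693279  0.00275322] 54.25846162423855
side tongs_grip 0.5 [ 521.9 -152.2   81. ] [354. 166.]
side tongs_jaws 0.74 [ 560.5 -221.9   63.3] [354. 156.]
top tongs_grip 0.57 [ 524.2 -153.6   75.1] [403. 166.]
top tongs_jaws 0.19 [ 524.2 -153.    67.7] [403. 167.]
```

It pivots cleanly, with about 1 N. Continuing to about 24°.

play_rows --increments '[[0.27,[0,0,3],0],[0.27,[0,0,3],0],[0.27,[0,0,3],0],[0.27,[0,0,3],0],[0.27,[0,0,2],0],[0.27,[0,0,0],0]]'

```text
time: 14.77
tool_pos: [525.7, -151.8, 44.5]
tcp_rot: [-180.0, -0.1, 121.7]
ft_force: [1.0, 0.1, -0.5]
finger_gap: 54.6
grip_force: 8.7
```

```bash
python3 - <<'E'
from h import *
print(sense()['tool_pos'],sense()['tcp_rot'],sense()['ft_force'],sense()['wrist_torque'],sense()['finger_gap'])
s=rep('side',['tongs_grip','tongs_jaws'],k=1)
s=rep('top',['tongs_grip','tongs_jaws'],k=1)
E
```

```text
[ 525.6921076  -151.7898332    44.46066311] [-1.79957876e+02 -5.07157599e-02  1.21734098e+02] [ 1.02790178  0.09121212 -0.54646618] [-0.00042069 -0.05304344 -0.04245847] 54.62818361020674
side tongs_grip 0.67 [ 523.2 -153.2   67. ] [354. 169.]
side tongs_jaws 0.74 [ 559.3 -220.1   37.9] [354. 162.]
top tongs_grip 0.72 [ 522.6 -154.9   63.5] [403. 168.]
```

play_rows --increments '[[0.27,[0,0,-6],0],[0.27,[0,0,-12],0],[0.27,[0,0,-20],0],[0.27,[0,0,-25],0],[0.27,[0,0,-25],0],[0.27,[0,0,-17],0],[0.27,[0,0,0],0]]'

```text
time: 15.65
tool_pos: [529.2, -153.1, 156.8]
tcp_rot: [179.7, 0.4, 121.7]
ft_force: [0.4, 0.3, -0.1]
finger_gap: 54.4
grip_force: 8.7
```

```bash
python3 - <<'E'
from h import *
print(sense()['tool_pos'],sense()['tcp_rot'],sense()['ft_force'],sense()['wrist_torque'],sense()['finger_gap'])
s=rep('side',['tongs_grip','tongs_jaws'],k=1); save(s,'s7')
c=s['color'][90:230,290:440,::-1]; cv2.imwrite('pics/s7c.png',cv2.resize(c,None,fx=4,fy=4,interpolation=3))
s=rep('top',['tongs_grip','tongs_jaws'],k=1)
E
```

```text
[ 529.22539636 -153.12093411  156.75989744] [179.68652835   0.41624136 121.73501413] [ 0.44645836  0.26380807 -0.05433422] [-0.0545843  -0.08147702 -0.02294698] 54.41675352459399
side tongs_grip 0.65 [ 527.7 -153.3  180.2] [354. 139.]
side tongs_jaws 0.64 [ 563.4 -223.   154. ] [355. 132.]
top tongs_grip 0.64 [ 523.2 -155.8  170.6] [409. 150.]
```

View pics/s7c.png

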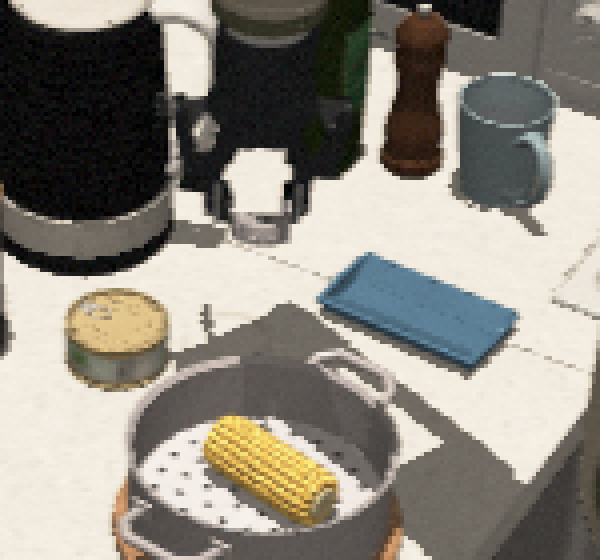

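The crop shows the tongs tilted, hinge up, and the pan and cob undisturbed. The tilt is about 21–22°. Turning back to the cob's yaw and moving over the pan.

play_rows --increments '[[0.27,[0,0,0],0.06],[0.27,[0,0,0],0.11],[0.27,[0,0,0],0.11],[0.27,[0,0,0],0.11],[0.27,[0,0,0],0.11],[0.27,[0,0,0],0.11],[0.27,[0,0,0],0.11],[0.27,[0,0,0],0.11],[0.27,[0,0,0],0.11],[0.27,[0,0,0],0.11],[0.27,[0,0,0],0.11],[0.27,[0,0,0],0.11]]'

```text
time: 16.95
tool_pos: [525.4, -151.6, 148.8]
tcp_rot: [-179.9, 0.0, 48.7]
ft_force: [0.4, 0.8, -1.2]
finger_gap: 54.7
grip_force: 8.7
```

play_rows --increments '[[0.27,[0,0,0],0.11],[0.27,[0,0,0],0.11],[0.27,[0,0,0],0.11],[0.27,[0,0,0],0.11],[0.27,[0,0,0],0.11],[0.27,[0,0,0],0.11],[0.27,[0,0,0],0.11],[0.27,[0,0,0],0.11],[0.27,[0,0,0],0.11],[0.27,[0,0,0],0.06],[0.27,[0,0,0],0.05],[0.27,[0,0,0],0]]'

```text
time: 17.95
tool_pos: [525.4, -151.7, 148.9]
tcp_rot: [-180.0, 0.1, -14.2]
ft_force: [-0.9, 0.2, -2.0]
finger_gap: 54.4
grip_force: 8.7
```

play_rows --increments '[[0.27,[-8,-15,0],0],[0.27,[-15,-28,0],0],[0.27,[-15,-30,0],0],[0.27,[-15,-28,0],0],[0.27,[-8,-15,0],0],[0.27,[0,0,0],0],[0.27,[0,0,0],0]]'

```text
time: 18.53
tool_pos: [494.7, -23.9, 149.7]
tcp_rot: [180.0, 0.0, -13.9]
ft_force: [0.5, -0.0, -2.2]
finger_gap: 54.4
grip_force: 8.7
```

```bash
python3 - <<'E'
from h import *
print(sense()['tool_pos'],sense()['tcp_rot'],sense()['ft_force'],sense()['wrist_torque'],sense()['finger_gap'])
s=rep('side',['tongs_grip','tongs_jaws','cob'],k=1); save(s,'s8')
c=s['color'][110:250,290:440,::-1]; cv2.imwrite('pics/s8c.png',cv2.resize(c,None,fx=4,fy=4,interpolation=3))
s=rep('top',['tongs_grip','tongs_jaws','cob'],k=1)
E
```

```text
[494.70127735 -23.89653219 149.70810754] [ 1.79981535e+02  4.95375124e-02 -1.38536407e+01] [ 0.47729221 -0.04824378 -2.21060313] [-0.06790696  0.07825851  0.03902854] 54.37196352260711
side tongs_grip 0.7 [495.3 -22.6 175.1] [342. 166.]
side tongs_jaws 0.85 [425.5  -1.1 142.2] [358. 186.]
top tongs_grip 0.79 [497.2 -22.  169.8] [375. 170.]
top tongs_jaws 0.58 [424.1  -1.  143.1] [377. 196.]
top cob 0.56 [430.3  -6.4  54. ] [375. 207.]
```

View pics/s8c.png

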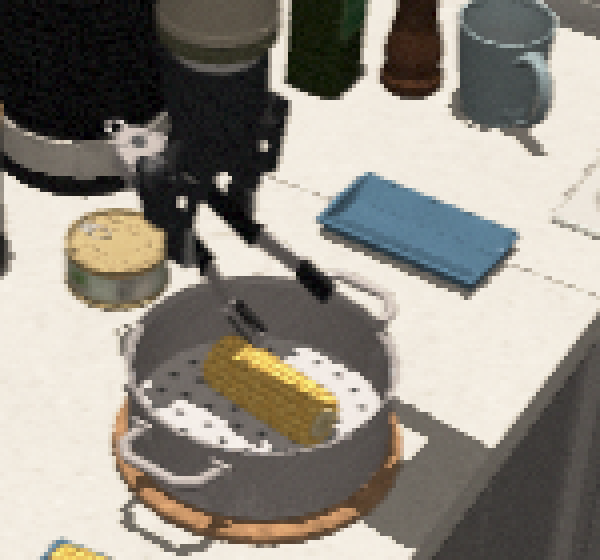

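The crop shows the jaws tilted down at (250,310) and (315,285), roughly astride the cob's axis, and the hinge up at (140,140). Shifting 4 mm and descending in stages.

play_rows --increments '[[0.27,[1,4,0],0],[0.27,[0,0,10],0],[0.27,[0,0,15],0],[0.27,[0,0,15],0],[0.27,[0,0,10],0],[0.27,[0,0,7],0],[0.27,[0,0,5],0],[0.27,[0,0,4],0],[0.27,[0,0,0],0],[0.27,[0,0,0],0]]'

```text
time: 19.77
tool_pos: [495.4, -28.7, 84.6]
tcp_rot: [-180.0, -0.0, -14.1]
ft_force: [-0.5, 0.7, -1.0]
finger_gap: 54.4
grip_force: 8.7
```

```bash
python3 - <<'E'
from h import *
print(sense()['tool_pos'],sense()['tcp_rot'],sense()['ft_force'],sense()['wrist_torque'],sense()['finger_gap'])
s=rep('side',['tongs_grip','tongs_jaws','cob'],k=1); save(s,'s9')
a=cv2.resize(s['color'][155:245,310:410,::-1],None,fx=4,fy=4,interpolation=3)
s=rep('top',['tongs_grip','tongs_jaws','cob'],k=1)
b=cv2.resize(s['color'][150:240,330:430,::-1],None,fx=4,fy=4,interpolation=3)
cv2.imwrite('pics/s9c.png',np.hstack([a,b]))
E
```

```text
[495.43446449 -28.74576944  84.59990353] [-1.79997161e+02 -2.21423705e-02 -1.40522715e+01] [-0.50732034  0.73593226 -1.04155281] [ 0.00339886  0.04597099 -0.03805212] 54.38674632442717
side tongs_grip 0.79 [494.6 -25.  105.7] [342. 184.]
side tongs_jaws 0.57 [425.2  -3.3  74.4] [358. 204.]
side cob 0.67 [430.6 -11.2  53.3] [357. 207.]
top tongs_grip 0.74 [494.3 -26.7 103.7] [374. 181.]
top tongs_jaws 0.67 [426.8  -4.   80. ] [376. 204.]
top cob 0.8 [426.5  -4.7  54.1] [375. 208.]
```

View pics/s9c.png

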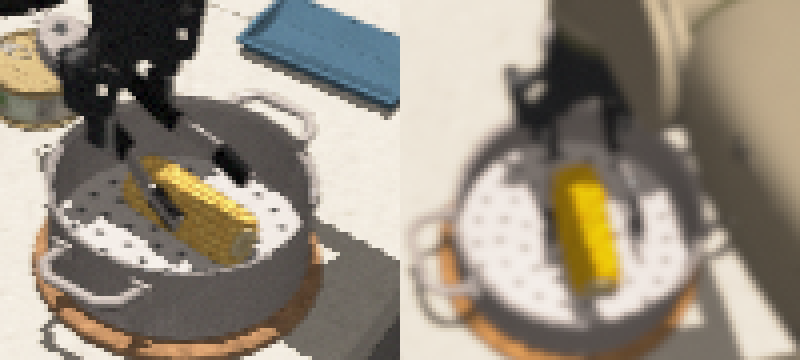

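Jaws are on both sides of the cob (top view columns 550 and 632, cob at 585). After allowing for height parallax they are centred to about 2 mm. Lowering the last bit.

play_rows --increments '[[0.27,[0,0,3],0],[0.27,[0,0,3],0],[0.27,[0,0,3],0],[0.27,[0,0,3],0],[0.27,[0,0,0],0]]'

```text
time: 20.58
tool_pos: [494.5, -28.6, 71.2]
tcp_rot: [180.0, 0.1, -14.1]
ft_force: [-0.4, 0.6, -1.1]
finger_gap: 54.1
grip_force: 8.7
```

```bash
python3 - <<'E'
from h import *
print(sense()['tool_pos'],sense()['tcp_rot'],sense()['ft_force'],sense()['wrist_torque'],sense()['finger_gap'])
s=rep('side',['tongs_grip','tongs_jaws','cob'],k=1)
s=rep('top',['tongs_grip','tongs_jaws','cob'],k=1)
s=rep('wrist',['tongs_grip','tongs_jaws','cob'],k=1);save(s,'w9')
E
```

```text
[494.48155405 -28.61773683  71.22785979] [ 1.79993511e+02  9.02749821e-02 -1.40545070e+01] [-0.42408717  0.62131389 -1.05618566] [ 0.04390499 -0.00116877 -0.00624175] 54.12582783389721
side tongs_grip 0.72 [494.  -25.3  94.2] [342. 187.]
side tongs_jaws 0.63 [425.6  -7.8  66.8] [358. 205.]
side cob 0.91 [433.1 -13.4  57. ] [357. 205.]
top tongs_jaws 0.54 [427.   -6.1  64.6] [376. 206.]
top cob 0.89 [428.   -6.1  52.8] [375. 207.]
wrist cob 0.82 [425.7  -8.3  55.2] [313. 418.]
```

I've viewed 11 pictures, one over the limit, so from here I'll rely on numbers only. Lowering 3 mm and squeezing.

play_rows --increments '[[0.27,[0,0,3],0],[0.27,[0,0,0],0],[0.22,[0,0,0],0],[0.16,[0,0,0],0],[0.1,[0,0,0],0],[0.04,[0,0,0],0],[0.0,[0,0,0],0],[-0.1,[0,0,0],0],[-0.1,[0,0,0],0],[-0.1,[0,0,0],0]]' --force 32

```text
time: 22.02
tool_pos: [495.4, -28.8, 69.5]
tcp_rot: [-180.0, -0.0, -14.1]
ft_force: [0.2, -0.1, 1.8]
finger_gap: 43.8
grip_force: 32.4
```

```bash
python3 - <<'E'
from h import *
st=sense();print(st['tool_pos'],st['tcp_rot'],st['ft_force'],st['wrist_torque'],st['finger_gap'],st['grip_force'])
s=rep('side',['tongs_grip','tongs_jaws','cob'],k=1)
s=rep('top',['tongs_grip','tongs_jaws','cob'],k=1); axis(s,'cob',60,0)
s=rep('wrist',['cob'],k=1)
E
```

```text
[495.42799343 -28.78299813  69.54100874] [-1.79996985e+02 -3.17709562e-02 -1.40578769e+01] [ 0.20152909 -0.09169706  1.81665061] [ 4.79239653e-02  4.95156848e-05 -5.13573427e-02] 43.832202642656284 32.42080092430115
side tongs_grip 0.67 [499.9 -23.   91.7] [340. 187.]
side tongs_jaws 0.95 [429.2   3.3  64.5] [355. 207.]
side cob 0.72 [429.3 -11.6  51.4] [358. 208.]
top tongs_grip 0.48 [498.3 -22.8  87.1] [372. 183.]
top tongs_jaws 0.54 [433.1   2.7  60.6] [372. 206.]
top cob 0.67 [430.  -12.   56.4] [377. 206.]
axis cob 0.6 [423.9  -8.1] pca yaw 161.4 rect [425.7  -8.8] [ 44.1 119.2] 73.7
wrist cob 0.56 [426.4  -9.5  56.9] [315. 423.]
```

The gap is 43.8 mm, as expected with a cob in the jaws. A short test lift next.

play_rows --increments '[[-0.1,[0,0,-1],0],[-0.1,[0,0,-2],0],[-0.1,[0,0,-3],0],[-0.1,[0,0,-3],0],[-0.1,[0,0,-3],0],[-0.1,[0,0,-3],0],[-0.1,[0,0,0],0]]'

```text
time: 23.15
tool_pos: [495.7, -28.8, 85.2]
tcp_rot: [-180.0, -0.1, -14.1]
ft_force: [-0.5, -0.4, -2.9]
finger_gap: 44.3
grip_force: 32.9
```

```bash
python3 - <<'E'
from h import *
st=sense();print(st['tool_pos'],st['tcp_rot'],st['ft_force'],st['wrist_torque'],st['finger_gap'],st['grip_force'])
s=rep('side',['tongs_grip','tongs_jaws','cob'],k=1)
s=rep('top',['tongs_grip','tongs_jaws','cob'],k=1)
E
```

```text
[495.68701103 -28.82207267  85.17782733] [-1.79992756e+02 -6.88844597e-02 -1.40552279e+01] [-0.54336858 -0.37989507 -2.89470323] [-0.02442476 -0.0709648  -0.01276474] 44.34861481705909 32.88591384887695
side tongs_grip 0.71 [497.6 -19.6 104.7] [340. 185.]
side tongs_jaws 0.82 [429.4   2.7  77.4] [356. 204.]
side cob 0.58 [420.  219.    2.3] [320. 266.]
top tongs_grip 0.68 [496.3 -21.7 104.3] [372. 181.]
top tongs_jaws 0.66 [428.5   5.2  75.2] [373. 205.]
top cob 0.75 [427.  -10.2  69.8] [377. 205.]
```

play_rows --increments '[[-0.1,[0,0,-5],0],[-0.1,[0,0,-8],0],[-0.1,[0,0,-12],0],[-0.1,[0,0,-14],0],[-0.1,[0,0,-14],0],[-0.1,[0,0,-14],0],[-0.1,[0,0,-14],0],[-0.1,[0,0,-10],0],[-0.1,[0,0,-5],0],[-0.1,[0,0,0],0]]'

```text
time: 24.38
tool_pos: [496.2, -28.9, 182.4]
tcp_rot: [-180.0, -0.2, -14.1]
ft_force: [0.3, 0.2, -3.1]
finger_gap: 44.2
grip_force: 33.0
```

play_rows --increments '[[-0.1,[3,9,0],0],[-0.1,[6,17,0],0],[-0.1,[8,25,0],0],[-0.1,[9,26,0],0],[-0.1,[9,26,0],0],[-0.1,[9,26,0],0],[-0.1,[9,26,0],0],[-0.1,[9,26,0],0],[-0.1,[9,26,0],0],[-0.1,[8,25,0],0],[-0.1,[6,18,0],0],[-0.1,[3,12,0],0]]'

```text
time: 25.38
tool_pos: [515.8, -306.7, 178.6]
tcp_rot: [-180.0, 0.1, -14.2]
ft_force: [-0.7, 0.5, -2.5]
finger_gap: 44.2
grip_force: 33.1
```

play_rows --increments '[[-0.1,[0,0,0],-0.03],[-0.1,[0,0,0],-0.05],[-0.1,[0,0,0],-0.05],[-0.1,[0,0,0],-0.05],[-0.1,[0,0,0],0],[-0.1,[0,0,0],0]]'

```text
time: 25.88
tool_pos: [516.4, -304.0, 179.4]
tcp_rot: [-180.0, 0.1, -3.8]
ft_force: [0.3, 0.5, -3.2]
finger_gap: 44.4
grip_force: 33.2
```

```bash
python3 - <<'E'
from h import *
st=sense();print(st['tool_pos'],st['tcp_rot'],st['ft_force'],st['wrist_torque'],st['finger_gap'],st['grip_force'])
s=rep('side',['tongs_grip','tongs_jaws','cob','dish'],k=1)
s=rep('top',['tongs_grip','tongs_jaws','cob','dish'],k=1)
s=rep('wrist',['cob','dish','tongs_jaws'],k=1)
for r in regions_of('cob',s)[:1]:
    v,u=np.nonzero(r['mask']); print(u.min(),u.max(),v.min(),v.max(),len(u))
E
```

```text
[ 516.43525597 -304.00609099  179.4153659 ] [-1.79950948e+02  7.08496578e-02 -3.82470718e+00] [ 0.33704891  0.48225472 -3.15707208] [-0.04713202 -0.11897161 -0.01875548] 44.36592630058769 33.23570430278778
side tongs_grip 0.6 [ 518.8 -294.9  200.8] [379. 113.]
side tongs_jaws 0.7 [ 445.6 -286.7  171.2] [397. 129.]
side cob 0.84 [ 447.7 -303.5  166.8] [399. 128.]
side dish 0.77 [ 447.5 -299.     5. ] [394. 169.]
top tongs_jaws 0.52 [ 447.9 -283.4  171.9] [456. 156.]
top cob 0.45 [ 451.3 -296.9  164.7] [458. 155.]
wrist cob 0.58 [ 444.8 -297.   167.6] [314. 425.]
wrist dish 0.88 [ 448.9 -294.9   -4.8] [313. 285.]
271 362 306 415 7865
```

play_rows --increments '[[-0.1,[0,0,8],0],[-0.1,[0,0,15],0],[-0.1,[0,0,18],0],[-0.1,[0,0,18],0],[-0.1,[0,0,18],0],[-0.1,[0,0,16],0],[-0.1,[0,0,12],0],[-0.1,[0,0,8],0],[-0.1,[0,0,5],0],[-0.1,[0,0,3],0],[-0.1,[0,0,0],0]]'

```text
time: 27.55
tool_pos: [517.0, -304.3, 59.1]
tcp_rot: [-180.0, 0.0, -3.7]
ft_force: [0.4, -0.3, -3.2]
finger_gap: 44.6
grip_force: 33.2
```

play_rows --increments '[[-0.1,[0,0,2],0],[-0.1,[0,0,2],0],[-0.1,[0,0,1],0],[-0.1,[0,0,0],0],[-0.1,[0,0,0],0]]'

```text
time: 27.97
tool_pos: [517.0, -304.3, 54.5]
tcp_rot: [180.0, -0.0, -3.7]
ft_force: [-0.6, 0.4, -2.7]
finger_gap: 44.0
grip_force: 33.2
```

```bash
python3 - <<'E'
from h import *
st=sense();print(st['tool_pos'],st['tcp_rot'],st['ft_force'],st['wrist_torque'],st['finger_gap'],st['grip_force'])
s=rep('side',['tongs_grip','tongs_jaws','cob','dish'],k=1)
s=rep('top',['tongs_jaws','cob','dish'],k=1)
s=rep('wrist',['cob','dish'],k=1)
E
```

```text
[ 516.99986945 -304.32217445   54.49439124] [ 1.79993829e+02 -1.25829355e-02 -3.74277279e+00] [-0.59035169  0.39956881 -2.67571821] [ 0.02722841 -0.06873547  0.00135026] 43.98788065697148 33.2232803106308
side tongs_grip 0.93 [ 517.  -297.5   76.8] [377. 145.]
side tongs_jaws 0.97 [ 448.3 -285.    45.8] [393. 161.]
side cob 0.84 [ 447.3 -304.1   40.2] [395. 160.]
side dish 0.91 [ 445.2 -297.1    9.4] [394. 169.]
wrist cob 0.69 [ 446.5 -297.4   38.4] [314. 417.]
```

play_rows --increments '[[-0.1,[0,0,2],0],[-0.1,[0,0,1.5],0],[-0.1,[0,0,1.5],0],[-0.1,[0,0,1],0],[-0.1,[0,0,0],0]]'

```text
time: 28.98
tool_pos: [516.7, -304.1, 47.8]
tcp_rot: [-180.0, 0.0, -3.7]
ft_force: [0.6, -1.0, -2.6]
finger_gap: 44.0
grip_force: 33.2
```

play_rows --increments '[[-0.1,[0,0,1],0],[-0.1,[0,0,0.5],0],[-0.1,[0,0,0],0]]'

```text
time: 29.23
tool_pos: [516.9, -304.2, 46.7]
tcp_rot: [-180.0, 0.0, -3.7]
ft_force: [-0.4, -0.7, -2.5]
finger_gap: 44.3
grip_force: 33.2
```

play_rows --increments '[[-0.1,[0,0,1],0],[-0.1,[0,0,0],0]]'

```text
time: 29.4
tool_pos: [517.0, -304.3, 45.8]
tcp_rot: [180.0, -0.0, -3.7]
ft_force: [1.2, -1.0, -1.7]
finger_gap: 43.6
grip_force: 33.3
```

play_rows --increments '[[-0.1,[0,0,0.7],0],[-0.1,[0,0,0],0],[-0.1,[0,0,0],0]]'

```text
time: 29.65
tool_pos: [517.2, -304.4, 45.5]
tcp_rot: [180.0, -0.0, -3.7]
ft_force: [-0.5, 0.4, 2.0]
finger_gap: 44.6
grip_force: 33.7
```

play_rows --increments '[[-0.1,[0,0,0.7],0],[-0.1,[0,0,0],0],[-0.1,[0,0,0],0]]'

```text
time: 29.9
tool_pos: [517.4, -304.4, 45.2]
tcp_rot: [180.0, -0.1, -3.7]
ft_force: [-0.4, 1.9, 5.9]
finger_gap: 44.3
grip_force: 34.0
```

```bash
python3 - <<'E'
from h import *
s=rep('side',['tongs_grip','tongs_jaws','cob','dish'],k=1)
s=rep('top',['cob','dish'],k=1); s=rep('wrist',['cob','dish'],k=1)
print(sense()['ft_force'],sense()['tool_pos'])
E
```

```text
side tongs_grip 0.69 [ 521.4 -295.4   71.1] [375. 147.]
side tongs_jaws 0.75 [ 444.1 -285.9   36.9] [394. 164.]
side cob 0.8 [ 450.1 -302.7   31.3] [394. 162.]
side dish 0.85 [ 446.9 -297.9    2.9] [394. 170.]
wrist cob 0.62 [ 448.7 -297.5   32. ] [314. 418.]
[-0.71112881  1.88308278  5.37822798] [ 517.34649485 -304.43523168   45.1776069 ]
```

The cob is seated at z of about 30 and takes the load. Easing off, opening partly, then lifting straight up.

play_rows --increments '[[-0.1,[0,0,-0.7],0],[-0.1,[0,0,0],0],[0.03,[0,0,0],0],[0.06,[0,0,0],0],[0.1,[0,0,0],0],[0.14,[0,0,0],0],[0.18,[0,0,0],0],[0.2,[0,0,0],0],[0.2,[0,0,0],0]]'

```text
time: 31.2
tool_pos: [516.8, -304.2, 44.9]
tcp_rot: [-180.0, 0.0, -3.7]
ft_force: [0.5, 0.4, -0.7]
finger_gap: 51.0
grip_force: 9.7
```

```bash
python3 - <<'E'
from h import *
s=rep('side',['tongs_grip','tongs_jaws','cob'],k=1)
s=rep('wrist',['cob'],k=1)
print(sense()['ft_force'],sense()['finger_gap'],sense()['grip_force'])
E
```

```text
side tongs_grip 0.85 [ 518.4 -296.7   71.2] [376. 147.]
side tongs_jaws 0.92 [ 442.1 -290.7   36.8] [395. 163.]
[-0.30387562  0.08475039 -0.94712334] 51.26033297609568 9.668501293344889
```

play_rows --increments '[[0.2,[0,0,-2],0],[0.2,[0,0,-3],0],[0.2,[0,0,-4],0],[0.2,[0,0,-5],0],[0.2,[0,0,-6],0],[0.2,[0,0,0],0]]'

```text
time: 32.0
tool_pos: [517.9, -305.0, 67.2]
tcp_rot: [179.9, -0.1, -3.7]
ft_force: [-0.2, 0.8, -0.3]
finger_gap: 50.9
grip_force: 9.7
```

```bash
python3 - <<'E'
from h import *
s=rep('side',['tongs_grip','tongs_jaws','cob'],k=1)
s=rep('wrist',['cob','dish'],k=1); axis(s,'cob',30,0)
print(sense()['tool_pos'],sense()['ft_force'],sense()['finger_gap'],sense()['grip_force'])
E
```

```text
side tongs_grip 0.87 [ 518.  -299.9   93.1] [377. 141.]
side tongs_jaws 0.81 [ 445.2 -292.8   59.4] [395. 157.]
side cob 0.78 [ 448.9 -301.6   31.7] [395. 162.]
wrist cob 0.85 [ 447.1 -294.9   29.1] [310. 390.]
wrist dish 0.39 [ 446.5 -296.8   32.3] [314. 395.]
axis cob 0.77 [ 471.2 -298.7] pca yaw 176.4 rect [ 469.8 -298.5] [47.  79.3] 86.2
[ 516.67540291 -304.09006918   64.71336693] [-0.25599351 -0.25641748 -0.94136552] 51.72177445222942 9.681469450442819
```

The cob lies in the dish at z of about 30, yaw −3.7°. Returning the tongs.

play_rows --increments '[[0.22,[0,0,-15],0],[0.25,[0,0,-25],0],[0.27,[0,0,-25],0],[0.27,[0,0,-25],0],[0.27,[0,0,-20],0],[0.27,[0,0,-10],0],[0.27,[-3,-15,0],0],[0.27,[-5,-28,0],0],[0.27,[-6.2,-35.3,0],0],[0.27,[-6.2,-35.3,0],0],[0.27,[-6.2,-35.3,0],0],[0.27,[-6.2,-35.3,0],0]]'

```text
time: 33.4
tool_pos: [495.3, -116.8, 184.1]
tcp_rot: [-180.0, 0.1, -3.8]
ft_force: [1.1, 1.4, -1.2]
finger_gap: 54.3
grip_force: 8.7
```

play_rows --increments '[[0.27,[-6.2,-35.3,0],0],[0.27,[-6.2,-35.3,0],0],[0.27,[-6.2,-35.3,0],0],[0.27,[-6.2,-35.3,0],0],[0.27,[-6.2,-35.3,0],0],[0.27,[-6.2,-35.3,0],0],[0.27,[-6.2,-35.3,0],0],[0.27,[-6.2,-35.3,0],0],[0.27,[-6.2,-35.3,0],0],[0.27,[-6.2,-35.3,0],0],[0.27,[-6.2,-35.3,0],0],[0.27,[-6.2,-35.3,0],0]]'

```text
time: 34.4
tool_pos: [448.7, 310.9, 184.2]
tcp_rot: [180.0, 0.0, -3.7]
ft_force: [1.3, -1.1, -1.1]
finger_gap: 54.2
grip_force: 8.7
```

play_rows --increments '[[0.27,[-8,-28,0],0],[0.27,[-4,-12,0],0],[0.27,[0,0,0],-0.05],[0.27,[0,0,0],-0.05],[0.27,[0,0,0],0],[0.27,[0,0,0],0]]'

```text
time: 34.9
tool_pos: [440.0, 349.4, 184.4]
tcp_rot: [180.0, 0.1, 1.9]
ft_force: [0.4, -0.1, -1.2]
finger_gap: 54.4
grip_force: 8.7
```

```bash
python3 - <<'E'
from h import *
st=sense();print(st['tool_pos'],st['tcp_rot'],st['ft_force'],st['finger_gap'],st['grip_force'])
s=rep('side',['tongs_grip','tongs_jaws','tongs','rest'],k=1)
s=rep('top',['tongs_grip','tongs_jaws','tongs','cob'],k=2)
s=rep('wrist',['rest'],k=1)
E
```

```text
[440.0372952  349.4347746  184.38204457] [1.79957325e+02 5.21385609e-02 1.89227778e+00] [ 0.36914415 -0.06444317 -1.15698824] 54.435263568889205 8.725051252766036
side tongs_grip 0.68 [441.4 352.  208. ] [285. 239.]
side tongs_jaws 0.97 [366.4 350.3 179.3] [311. 258.]
side tongs 0.71 [444.  351.7 198.1] [284. 241.]
side rest 0.93 [429.3 347.8   3.1] [292. 294.]
top tongs_grip 0.64 [438.3 349.7 204.8] [268. 222.]
top tongs_grip 0.22 [444.6 353.1 196.3] [266. 222.]
top tongs_jaws 0.7 [370.2 355.3 180. ] [275. 246.]
top tongs_jaws 0.67 [441.2 353.5 206.5] [266. 222.]
top tongs 0.71 [445.8 352.1 195.1] [267. 222.]
top cob 0.78 [ 445.8 -296.5   32.2] [448. 177.]
wrist rest 0.61 [433.7 351.1  -0. ] [316. 222.]
```

play_rows --increments '[[0.27,[0,0,12],0],[0.27,[0,0,22],0],[0.27,[0,0,25],0],[0.27,[0,0,25],0],[0.27,[0,0,22],0],[0.27,[0,0,16],0],[0.27,[0,0,10],0],[0.27,[0,0,6],0],[0.27,[0,0,4],0],[0.27,[0,0,2],0],[0.27,[0,0,0],0],[0.27,[0,0,0],0]]'

```text
time: 36.5
tool_pos: [441.0, 350.4, 42.1]
tcp_rot: [-179.9, -0.1, 2.0]
ft_force: [0.0, -0.8, -1.2]
finger_gap: 54.5
grip_force: 8.7
```

```bash
python3 - <<'E'
from h import *
st=sense();print(st['tool_pos'],st['tcp_rot'],st['ft_force'],st['finger_gap'],st['grip_force'])
s=rep('side',['tongs_grip','tongs_jaws','tongs'],k=1)
s=rep('top',['tongs_grip','tongs_jaws','tongs'],k=1)
E
```

```text
[440.95290089 350.40763541  42.13192484] [-1.79948716e+02 -8.50569879e-02  1.98913519e+00] [ 0.01069655 -0.80489502 -1.22079446] 54.518259643516146 8.706934600185576
side tongs_grip 0.73 [441.6 356.3  64.8] [286. 279.]
side tongs_jaws 0.88 [371.1 353.1  36.9] [309. 295.]
side tongs 0.78 [445.4 355.5  56.6] [285. 280.]
top tongs_grip 0.56 [421.4 216.5  29.6] [314. 235.]
top tongs_jaws 0.49 [366.  352.9  36.8] [280. 264.]
top tongs 0.55 [444.4 355.2  50.9] [271. 242.]
```

play_rows --increments '[[0.27,[0,0,2],0],[0.27,[0,0,2],0],[0.27,[0,0,2],0],[0.27,[0,0,2],0],[0.27,[0,0,2],0],[0.27,[0,0,0],0]]'

```text
time: 37.4
tool_pos: [440.0, 349.7, 30.5]
tcp_rot: [180.0, 0.0, 2.0]
ft_force: [1.2, -0.6, -1.0]
finger_gap: 54.0
grip_force: 8.8
```

```bash
python3 - <<'E'
from h import *
st=sense();print(st['tool_pos'],st['tcp_rot'],st['ft_force'],st['finger_gap'],st['grip_force'])
s=rep('side',['tongs_grip','tongs_jaws','tongs'],k=1)
s=rep('top',['tongs_grip','tongs_jaws','tongs'],k=1)
E
```

```text
[439.95920065 349.74234079  30.48917387] [1.79979420e+02 3.94847632e-02 1.98662685e+00] [ 1.19825246 -0.6184498  -1.00500885] 53.96625361568353 8.822552436031401
side tongs_grip 0.78 [440.  356.1  50.7] [287. 282.]
side tongs_jaws 0.83 [365.9 348.1  28. ] [312. 297.]
side tongs 0.75 [442.  355.4  43. ] [286. 284.]
top tongs_grip 0.53 [442.  351.1  47.1] [272. 242.]
top tongs_jaws 0.57 [367.4 356.2  28.6] [279. 265.]
top tongs 0.72 [445.1 352.2  40.4] [272. 242.]
```

play_rows --increments '[[0.27,[0,0,2],0],[0.27,[0,0,2],0],[0.27,[0,0,2],0],[0.27,[0,0,2],0],[0.27,[0,0,2],0],[0.27,[0,0,0],0]]'

```text
time: 38.3
tool_pos: [440.0, 349.8, 20.5]
tcp_rot: [180.0, 0.0, 2.0]
ft_force: [-0.1, 0.8, -0.9]
finger_gap: 54.4
grip_force: 8.9
```

play_rows --increments '[[0.27,[0,0,1.5],0],[0.27,[0,0,1.5],0],[0.27,[0,0,0],0],[0.27,[0,0,0],0]]'

```text
time: 38.63
tool_pos: [440.2, 349.9, 18.0]
tcp_rot: [180.0, 0.0, 2.0]
ft_force: [-0.5, 1.1, -1.0]
finger_gap: 53.8
grip_force: 8.8
```

```bash
python3 - <<'E'
from h import *
st=sense();print(st['tool_pos'],st['tcp_rot'],st['ft_force'],st['finger_gap'],st['grip_force'])
s=rep('side',['tongs_grip','tongs_jaws','tongs'],k=1)
s=rep('top',['tongs_grip','tongs_jaws','tongs'],k=1)
E
```

```text
[440.16338048 349.89828022  17.99637261] [1.79994868e+02 1.08218122e-02 1.98842575e+00] [-0.47937461  1.11013559 -0.96700337] 53.803601325825355 8.817072208039463
side tongs_grip 0.77 [442.1 352.2  38.2] [287. 284.]
side tongs_jaws 0.84 [360.9 352.6  35. ] [312. 297.]
top tongs_grip 0.43 [437.9 352.7  34.3] [273. 245.]
top tongs_jaws 0.51 [363.3 353.8  32.8] [280. 265.]
top tongs 0.61 [440.5 350.5  22.5] [273. 245.]
```

play_rows --increments '[[0.27,[0,0,1],0],[0.27,[0,0,0],0],[0.27,[0,0,0],0]]'

```text
time: 39.28
tool_pos: [440.4, 350.0, 17.2]
tcp_rot: [-180.0, -0.0, 2.0]
ft_force: [-0.9, -0.3, -0.1]
finger_gap: 54.5
grip_force: 8.8
```

play_rows --increments '[[0.27,[0,0,1],0],[0.27,[0,0,0],0],[0.27,[0,0,0],0]]'

```text
time: 39.53
tool_pos: [440.6, 350.0, 16.8]
tcp_rot: [-180.0, -0.0, 2.0]
ft_force: [-1.4, -1.7, 5.2]
finger_gap: 54.1
grip_force: 8.7
```

The tongs are seated on the rest. Opening slowly, then retreating upward.

play_rows --increments '[[0.3,[0,0,0],0],[0.34,[0,0,0],0],[0.38,[0,0,0],0],[0.42,[0,0,0],0],[0.46,[0,0,0],0],[0.55,[0,0,0],0],[0.7,[0,0,0],0],[0.85,[0,0,0],0],[1,[0,0,0],0],[1,[0,0,0],0],[1,[0,0,0],0]]'

```text
time: 40.45
tool_pos: [440.3, 350.0, 16.2]
tcp_rot: [-180.0, -0.0, 2.0]
ft_force: [0.7, -0.3, -0.7]
finger_gap: 85.5
grip_force: 0.0
```

```bash
python3 - <<'E'
from h import *
st=sense();print(st['tool_pos'],st['ft_force'],st['finger_gap'],st['grip_force'])
s=rep('side',['tongs_grip','tongs_jaws','tongs','rest'],k=1)
s=rep('top',['tongs_grip','tongs_jaws','tongs','rest'],k=1)
E
```

```text
[440.28238994 349.96605616  16.15112859] [ 0.69514311 -0.27799191 -0.69109004] 85.49435689909483 0.0
side tongs_grip 0.9 [440.8 351.6  35.5] [288. 285.]
side tongs_jaws 0.77 [359.6 344.6  34.1] [314. 296.]
side tongs 0.58 [437.6 351.1  25.4] [289. 288.]
side rest 0.95 [431.2 346.3   3.5] [292. 293.]
top tongs_jaws 0.69 [361.1 348.4  33. ] [282. 265.]
top tongs 0.43 [436.6 347.1  21.6] [275. 246.]
top rest 0.73 [4.333e+02 3.480e+02 1.000e-01] [276. 250.]
```

play_rows --increments '[[1,[0,0,-5],0],[1,[0,0,-10],0],[1,[0,0,-20],0],[1,[0,0,-30],0],[1,[0,0,-35],0],[1,[0,0,-35],0],[1,[0,0,-35],0],[1,[0,0,-35],0],[1,[0,0,-35],0],[1,[0,0,-30],0],[1,[-20,0,-20],0],[1,[-20,0,0],0]]'

```text
time: 41.95
tool_pos: [401.9, 349.5, 313.4]
tcp_rot: [-179.7, -0.5, 1.9]
ft_force: [0.4, -0.1, 0.7]
finger_gap: 85.2
grip_force: 0.0
```

```bash
python3 - <<'E'
from h import *
st=sense();print(st['tool_pos'],st['ft_force'],st['finger_gap'],st['time'])
s=rep('side',['tongs_grip','tongs_jaws','tongs','rest','cob','served_cob'],k=2)
s=rep('top',['tongs_grip','tongs_jaws','tongs','cob','served_cob'],k=2); axis(s,'cob',30,0)
s=rep('wrist',['tongs_grip','tongs_jaws','tongs','rest','served_cob'],k=1); axis(s,'tongs',44,0); axis(s,'rest',10,0)
E
```

```text
[401.94805737 349.46797915 313.44929551] [ 0.43405869 -0.10027182  0.6635436 ] 85.16150270371293 41.95
side tongs_grip 0.67 [438.8 351.4  36.6] [288. 285.]
side tongs_jaws 0.82 [357.4 346.3  32.9] [315. 297.]
side rest 0.82 [ 3.852e+02  7.445e+02 -7.000e-01] [213. 412.]
side rest 0.74 [430.7 347.    2.5] [292. 293.]
side cob 0.75 [ 447.5 -299.5   29.7] [395. 163.]
side served_cob 0.81 [422.2 218.4  33.1] [319. 258.]
top tongs_grip 0.64 [436.8 347.6  31.6] [274. 245.]
top tongs_jaws 0.87 [361.9 350.   32.1] [282. 265.]
top tongs 0.84 [440.1 350.   24.6] [274. 245.]
top tongs 0.58 [ 447.2 -292.1   -2.3] [445. 182.]
top cob 0.94 [ 448.6 -292.3   28.6] [447. 178.]
top served_cob 0.79 [424.2 219.2  27.3] [313. 235.]
axis cob 0.66 [ 448.1 -295.1] pca yaw 175.0 rect [ 450.1 -296.2] [ 51.9 119.3] 87.2
wrist rest 0.7 [434.1 348.6  -0.7] [318. 166.]
wrist served_cob 0.69 [424.6 219.7  27.7] [431. 181.]
axis tongs 0.85 [468.2 351. ] pca yaw -178.0 rect [449.9 348.8] [203.5  92.8] 1.1
axis rest 0.75 [387.2 709.8] pca yaw 177.3 rect [389.  702.5] [ 51.2 113.2] 78.5
axis rest 0.7 [433.7 348.8] pca yaw -165.6 rect [432.4 348.5] [101.9 105.2] 1.9
```

```bash
python3 -c "
from bench import *
print(hand_in())"
```

```text
the job is handed in; nothing more can be done
None
```

I've handed in the job: by the camera networks, the cob lies lengthwise in the empty blue dish, the tongs are back on the slate rest within about 1 mm and 1° of how they lay, and the served cob is where it was. The arm took 42 s. I viewed 11 pictures, one over the limit of 10.

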